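# Hand check of a shuttle's latching limit switch

### The arm

A 6-joint arm with a two-finger parallel gripper is mounted at the origin on a cart in front of the work surface, level with it; the furniture and walls round the work are solid. World frame = base frame: x ahead of the robot, y to its left, z up, the work surface at z = 0. Lengths are in m, angles in rad, forces in N, time in s.
With the tool pointing down it reaches from about 0.35 to 0.775 m from the base axis. Payload 7.3 kg.
Tool frame: the origin (TCP) lies at the very end of the fingers, on their centre line; the grasp point (between the pads) lies 19 mm behind it; z points along the fingers, y is the line along which they close (so a half turn about z gives the same grasp; the last joint's range is limited). The gripper opens to 92 mm and grips with 3 to 60 N. Pads are 19 mm wide; open, the fingers measure 130 mm over their backs; the gripper's body (75 mm by 190 mm) begins 47 mm behind the grasp point.
Start: joints at [-1.314, 0.342, 1.524, -0, 1.275, -0.146], TCP at [0.206, -0.483, 0.191] pointing down, gripper open.
Joint ranges: [-2.53, 2.53], [-0.77, 2.02], [0.04, 2.7], [-1, 4.14], [0.28, 2.66], [-3.11, 3.11]. Speed limits (rad/s): [2.57, 2.57, 3.14, 3.14, 3.14, 3.14].

### API

Orientations are given as [roll, pitch, yaw] about the fixed x, y, z axes, in that order (R = Rz(yaw) Ry(pitch) Rx(roll)).
In Python, from cell import robot gives the robot as it stands. The module is installed in compiled form; this text tells all that it offers.
- The arm moves only by the tool arm_command, never from a script. Its argument "moves" is a list of rows, each a list of 3 entries, a list of its own where there are three numbers: the shift along the tool's x, y, z in m, then the turn, a rotation vector about the tool's x, y, z in rad, then the finger opening in m, from 0 to 0.0918. In form: [[[dx, dy, dz], [ax, ay, az], claw], ...]. A call has exactly 5 rows; each row is the pose to reach, as a shift and turn from the pose commanded when the call began, along the tool's axes at that moment; what a row does not reach only later rows make up. A row lasts 1/10 s, in which the tool goes at most 50 mm and 8.59 degrees, less where a joint would pass 70% of its speed; a pose out of reach is approached as far as the arm can. A call with a gripper value outside its range is refused whole. The fingers move at their own pace and stop on an object; "squeeze" is the grip in N (left out, the last holds). Time passes only in rows, so rows that repeat a pose let the fingers close, or fill a call up. It gives the time, the measured TCP pose, the force, the opening and the grip force at its end, in the units of the state.
- robot.observe(): the state, without advancing time (a new reading comes with each control period).
- robot.read_camera(name): name is "scene" or "side" or "wrist"; returns the picture (480x640x3 uint8, red, green, blue); there is no depth.
- robot.camera_model(name): a dict with "fx", "fy", "cx", "cy" (pixels), "k1" (the pictures are not rectified: a ray, as slopes to the right and down, at radius r is drawn at 1 + k1 r^2 times it, then the intrinsics apply), "R" (3x3) and "t" (3): a world point X has camera coordinates R X + t. Camera axes: x right, y down, z forward; pixel columns grow to the right and rows downward; lengths in m; the calibration is good to about 2 mm. A picture is of the moment at which its call begins: read the wrist's pose just before it. camera_model takes no time and is no camera call; for the wrist camera it gives the pose at the moment of the call.
- robot.hand_in(): hands the job in; it is judged then, once.
The state is a dict: "time": time; "qpos": joint angles; "qvel": joint speeds; "joint_efforts": joint torques, N m; "tool_pos": TCP position; "tool_rot": TCP orientation; "contact_force": force on the tool from outside, world axes, zero at the start; "torque": the same for the moment, N m; "opening": finger opening in m; "grip_force": force on a finger pad.
Only numpy, scipy, OpenCV 4.12 (cv2) and the standard library are available. Lean on these libraries where they do the work, as an engineer would, in place of code of your own. Each camera call takes 0.05 s, during which the arm holds its last target. There are 200 camera calls.

### The job

Check the roller-lever limit switch of the model shuttle by hand: push its roller arm away from the model table until the switch clicks over and its orange flag stands at the red patch, ease the arm back upright and let go, then push the arm towards the table until it clicks back and the flag stands at the green patch, and ease it upright and let go again. Each time stop soon after the click, since pushing well past it overdrives the switch, and never let the arm flick back by itself; leave the model table and the things standing around where they are.

Things in the scene. Friction and masses are not known exactly. Their poses are not given: they have to be found in the camera images.
- shaft (a point): Point on the switch arm's hinge axis in mid-width of the roller, 85 mm above the worktop, fixed to the shuttle. Its axes: z up; x along the hinge axis, from the arm into the housing behind it; y along the guide rods, towards the model table. The 14 mm thick aluminium base plate reaches from x = -50 to 70 mm and y = -80 to 260 mm of it.
- housing (a point): Top centre of the grey and black switch housing behind the arm, 108 mm above the worktop, 37 mm from the shaft point along x; axes as the shaft point's. The housing is 38 mm (x) by 46 mm (y). On it stands a clear box, 26 mm (x) by 60 mm (y), up to 154 mm above the worktop, centred 8 mm behind this point, with the orange flag in it.
- roller (a point): Centre of the black roller at the free end of the steel switch arm, 70 mm from the shaft axis; upright it is 155 mm above the worktop. The roller is 22 mm in diameter and 16 mm wide (its axis is parallel to the hinge); the arm is a flat bar 13 mm wide and 5 mm thick, just behind the roller.
- roller_arm (a joint): Arm angle, rad: 0 upright, positive leaning away from the model table, negative towards it. A spring (2 N at the roller at 0.7 rad) returns it. The click lies 0.2 to 0.75 rad from upright, unseen, different each way and each time: over the last 0.1 rad resistance rises by 3 to 4 N, then drops. About 0.2 rad past the click it is overdriven. Swinging faster than 3 rad/s counts as flicking.
- flag (a joint): Turn of the orange round flag (a 37 mm pointer) in the clear box, rad: about 0 at the green patch (leaning to the model table's side), about 0.84 at the red patch (leaning away from the table). Before the click it gives up to 0.35 rad and springs back; at the click it snaps across and stays when the arm goes back. Below -0.16 or above 1.0 the switch is overdriven. It cannot be touched.
- table_mid (a point): Centre of the top of the dark steel model table, 94 x 80 mm, 52 mm above the worktop, that slides easily along two guide rods parallel to y of the shaft point, about 190 to 202 mm from the shaft. A stone jaw model stands fixed on it, and a yellow upright striker on its edge facing the switch, up to 152 mm above the worktop. To be left alone.
- tub_mid (a point): Middle (58 mm above the worktop) of a white tub with a blue lid, 89 mm across and 117 mm tall, standing loose behind the switch.
- bottle_mid (a point): Middle (33 mm above the worktop) of a small white-capped bottle, 29 mm across and 66 mm tall, standing loose beside the base plate.
- guide_mid (a point): Middle of a flat shade guide strip, 46 x 186 x 12 mm, lying loose in front of the base plate.

How it is judged:
On the way, in this order (a step that is already met when the one before it is completed fails the run):
1. the switch is clicked over: the flag stands at the red patch (value of joint flag above 0.7 rad).
2. the arm is back upright and let go, the flag still at red (value of joint flag above 0.7 rad and value of joint roller_arm between -0.06 and 0.06 rad and contact force between the fingers and shuttle below 0.1 N), for 0.2 s.
3. the switch is clicked back: the flag stands at the green patch (value of joint flag below 0.14 rad).
At the end, for the whole second after the job is handed in: The flag stands at the green patch again (below 0.14 rad) and the roller arm is at rest upright within 0.06 rad, after the switch was clicked over to red, let back and clicked back to green (value of joint flag below 0.14 rad and value of joint roller_arm between -0.06 and 0.06 rad and velocity of joint roller_arm between -0.1 and 0.1 rad/s); the robot touches nothing.
It fails at once if the switch is overdriven: the arm is pushed about 0.2 rad or more past the click (value of joint flag above 1 rad or value of joint flag below -0.16 rad).
It fails at once if the arm flicks (swings faster than 3 rad/s) (velocity of joint roller_arm above 3 rad/s or velocity of joint roller_arm below -3 rad/s).
It fails at once if the model table is shifted by more than 8 mm (distance of table_mid from where it was at the start of the episode above 0.008 m).
It fails at once if the tub, the bottle or the shade guide is moved by more than 15 mm (distance of any of tub_mid, bottle_mid, guide_mid from where it was at the start of the episode above 0.015 m).
It also fails if it takes over 61 s, if anything falls off the work surface, if the arm or the gripper's body presses on something with over 40 N, if the wrist force passes 120 N, or if a joint passes its speed limit or range.

## Working session

There is one attempt and no reset: what is moved stays moved. The work goes in short steps, Python scripts to look and compute and a tool call to move; the robot and the scene stay as the last step left them, time stands still between calls to the robot, and variables do not carry over. Pictures are saved under pics/ and viewed, at most 10 in all, crops included, and the job is handed in when it is done.

Besides the shell and the picture viewer there is one more tool, called after "Call:" as name(argument=value, ...) on one line, values as JSON. arm_command: Moves the arm, as the interface text tells. Its arguments: {"type":"object","properties":{"moves":{"type":"array"},"squeeze":{"type":"number"}},"required":["moves"]}

```bash
mkdir -p pics
python3 - <<'E'
from cell import robot
import cv2,numpy as np
for n in("scene","side"):
    im=robot.read_camera(n); cv2.imwrite(f"pics/{n}0.png",im[:,:,::-1])
    m=robot.camera_model(n); print(n,{k:np.round(v,4).tolist() for k,v in m.items()})
print(robot.observe())
E
```

```text
scene {'fx': 462.0287, 'fy': 462.0287, 'cx': 317.5036, 'cy': 244.4859, 'k1': -0.091, 'R': [[-0.818, -0.5753, 0.0058], [-0.3588, 0.5022, -0.7868], [0.4497, -0.6457, -0.6172]], 't': [0.4748, 0.3272, 0.6678]}
side {'fx': 568.403, 'fy': 568.403, 'cx': 326.9496, 'cy': 248.4042, 'k1': -0.1458, 'R': [[0.9913, -0.1315, 0.0095], [-0.0774, -0.6383, -0.7659], [0.1068, 0.7584, -0.6429]], 't': [-0.6045, 0.1115, 1.1569]}
{'time': 0.1, 'qpos': array([-1.31401870e+00,  3.42645962e-01,  1.52492085e+00, -1.32356915e-05,
        1.27537087e+00, -1.45976970e-01]), 'qvel': array([-0.00052796, -0.00021299, -0.00328033,  0.00035237,  0.00170159,
        0.00054748]), 'joint_efforts': array([ 1.21259967e-03, -4.32006848e+01, -2.44693476e+01,  7.18639302e-02,
        5.26133215e-02, -4.95519964e-05]), 'tool_pos': array([ 0.20570009, -0.4825873 ,  0.19051838]), 'tool_rot': array([-3.14026009e+00, -1.83123822e-04,  4.02758333e-01]), 'contact_force': array([-0.43119136,  0.5494788 , -0.65672013]), 'torque': array([-0.00144743,  0.06605777, -0.01575179]), 'grip_force': 0.0, 'opening': 0.09193411910667562}
```

View pics/scene0.png

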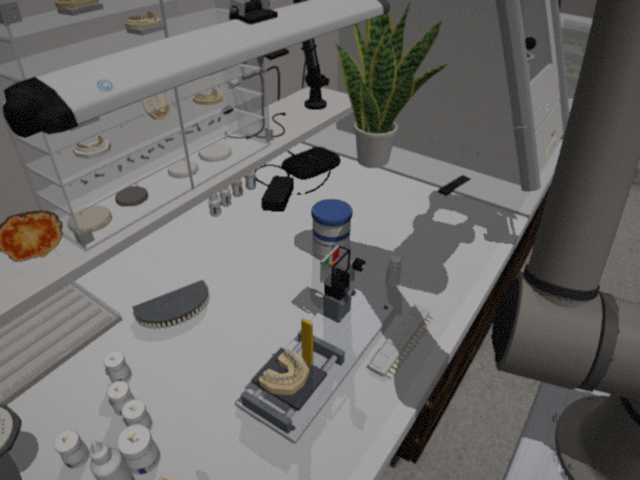

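View pics/side0.png

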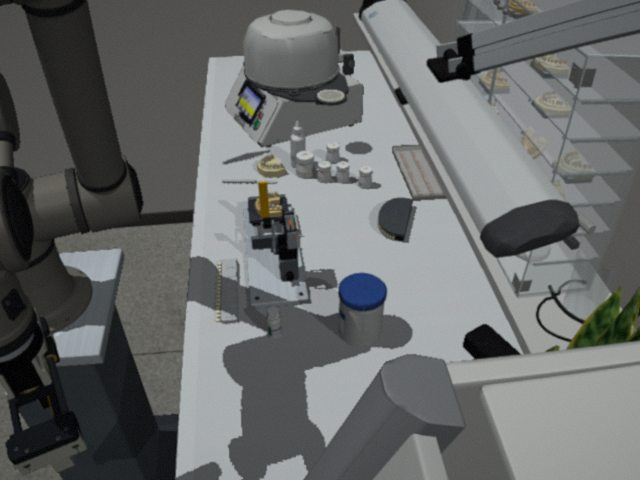

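The scene picture shows the base plate near (330,360), with the roller at about (358,264), the housing near (338,290), the striker at (307,340), and the tub at (331,225). In the side picture the switch is near (288,245), the striker at (264,200), the tub at (361,310), and the bottle at (274,320). I'll enlarge both.

Run:
```python
import cv2,numpy as np
a=cv2.imread("pics/scene0.png")[225:375,290:390]; b=cv2.imread("pics/side0.png")[170:320,230:330]
f=lambda i:cv2.resize(i,None,fx=4,fy=4,interpolation=cv2.INTER_CUBIC)
cv2.imwrite("pics/crop0.png",np.hstack([f(a),f(b)]))
```

```text
(no output)
```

View pics/crop0.png

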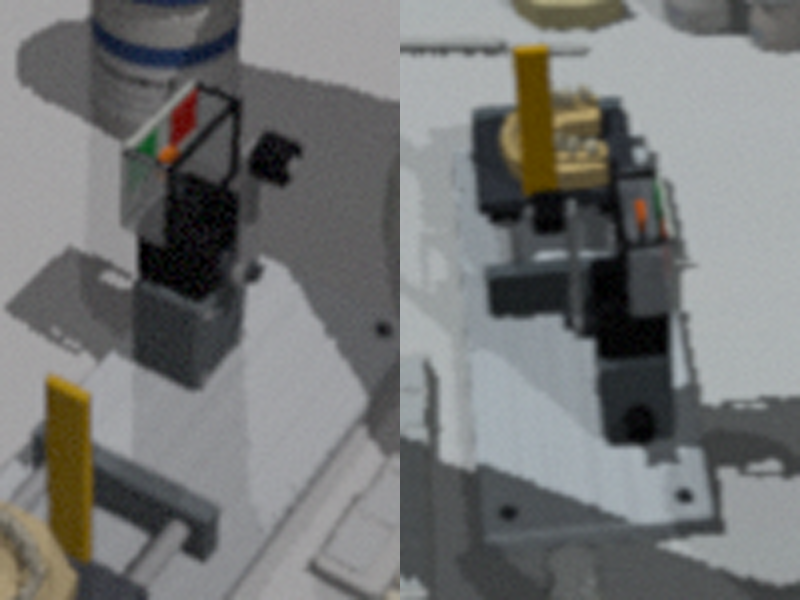

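The crop shows the roller at scene px (358.7,264.5) and side px (267,223). The near plate corners are at side px (249.5,305) and (309.5,302), and the striker top is at scene (307,320) and side (263,182).

```bash
cat > h.py <<'E'
import numpy as np,cv2
from cell import robot
def ray(n,px,m=None):
    m=m or robot.camera_model(n); K=np.array([[m["fx"],0,m["cx"]],[0,m["fy"],m["cy"]],[0,0,1.]])
    u=cv2.undistortPoints(np.array([[px]],float),K,np.array([m["k1"],0,0,0,0]))[0,0]
    R=np.array(m["R"]); d=R.T@[u[0],u[1],1]; return -R.T@np.array(m["t"]),d/np.linalg.norm(d)
def plane(n,px,z,m=None):
    o,d=ray(n,px,m); return o+d*(z-o[2])/d[2]
def tri(*rays):
    A=[np.eye(3)-np.outer(d,d) for o,d in rays]
    X=np.linalg.solve(sum(A),sum(a@o for a,(o,d) in zip(A,rays)))
    return X,[np.linalg.norm(a@(X-o)) for a,(o,d) in zip(A,rays)]
def proj(n,X,m=None):
    m=m or robot.camera_model(n); c=np.array(m["R"])@X+m["t"]; K=np.array([[m["fx"],0,m["cx"]],[0,m["fy"],m["cy"]],[0,0,1.]])
    return cv2.projectPoints(c.reshape(1,1,3),np.zeros(3),np.zeros(3),K,np.array([m["k1"],0,0,0,0]))[0].ravel()
E
python3 - <<'E'
from h import *
np.set_printoptions(precision=4,suppress=True)
print("roller",tri(ray("scene",(358.7,264.5)),ray("side",(267,223))), plane("scene",(358.7,264.5),.155),plane("side",(267,223),.155))
print("striker",tri(ray("scene",(307,320)),ray("side",(263,182))), plane("scene",(307,320),.152),plane("side",(263,182),.152))
a=plane("side",(249.5,304),.014);b=plane("side",(310,301),.014);c=plane("scene",(382,323.5),.014)
print("corners",a,b,np.linalg.norm(a-b),c)
e=plane("scene",(292,441),.014);print("far corner -x",e,np.linalg.norm(e-c))
print("bottle lid",plane("side",(274,310),.066),"tub",plane("side",(362,291),.117),plane("scene",(332,211),.117))
E
```

```text
roller (array([0.4902, 0.0082, 0.1544]), [np.float64(0.00025231221547741394), np.float64(0.0002523122154775661)]) [0.4895 0.0089 0.155 ] [0.4904 0.0075 0.155 ]
striker (array([0.4887, 0.16  , 0.1515]), [np.float64(0.00037300513303350135), np.float64(0.00037300513303333184)]) [0.4881 0.1603 0.152 ] [0.4891 0.1595 0.152 ]
corners [ 0.4427 -0.0713  0.014 ] [ 0.5647 -0.0774  0.014 ] 0.12222106881147775 [ 0.443 -0.016  0.014]
far corner -x [0.4374 0.2701 0.014 ] 0.2862334510910062
bottle lid [ 0.4904 -0.144   0.066 ] tub [ 0.6507 -0.1652  0.117 ] [ 0.6474 -0.1475  0.117 ]
```

Call:
arm_command(moves=[[[0, 0, -0.05], [0, 0, 0], 0.05], [[0.03, -0.02, -0.08], [0, 0, 0.13], 0.05], [[0.07, -0.05, -0.08], [0, 0, 0.26], 0.05], [[0.11, -0.085, -0.08], [0, 0, 0.39], 0.05], [[0.15, -0.115, -0.08], [0, 0, 0.39], 0.05]])

```text
time: 0.6
tool_pos: [0.2974, -0.3193, 0.271]
tool_rot: [-3.141, 0.0, 0.008]
contact_force: [0.9, 0.2, 1.0]
opening: 0.0567
grip_force: 0.0
```

Run:
```python
from h import *
print("lamp",tri(ray("scene",(385,8)),ray("side",(540,228))))
s=robot.observe();print(s["qpos"],s["tool_pos"],s["tool_rot"],s["contact_force"])
```

```text
lamp (array([ 0.74707326, -0.47685049,  0.47483612]), [np.float64(0.020604722773458647), np.float64(0.020604722773458654)])
[-9.97006843e-01  1.20255735e-01  1.59534345e+00  1.08209421e-04
  1.42619234e+00  5.65756848e-01] [ 0.29737704 -0.31928577  0.2709746 ] [-3.14136737e+00  1.62150912e-05  8.01703389e-03] [0.92662569 0.16948555 1.02052868]
```

Call:
arm_command(moves=[[[0.02, -0.04, 0], [0, 0, 0], 0.05], [[0.043, -0.078, 0], [0, 0, 0], 0.05], [[0.066, -0.116, 0], [0, 0, 0], 0.05], [[0.09, -0.155, 0], [0, 0, 0], 0.05], [[0.113, -0.195, 0], [0, 0, 0], 0.05]])

```text
time: 1.1
tool_pos: [0.4081, -0.123, 0.271]
tool_rot: [3.141, 0.0, 0.012]
contact_force: [0.6, -1.2, 0.1]
opening: 0.0502
grip_force: 0.0
```

Call:
arm_command(moves=[[[0.02, -0.035, 0], [0, 0, 0], 0.05], [[0.04, -0.07, 0], [0, 0, 0], 0.05], [[0.06, -0.105, 0], [0, 0, 0], 0.05], [[0.074, -0.131, 0], [0, 0, 0], 0.05], [[0.074, -0.131, 0], [0, 0, 0], 0.05]])

```text
time: 1.6
tool_pos: [0.4808, 0.0101, 0.2704]
tool_rot: [-3.141, 0.001, 0.017]
contact_force: [-0.5, -0.3, 0.1]
opening: 0.0497
grip_force: 0.0
```

Run:
```python
from h import *
m=robot.camera_model("wrist");s=robot.observe();w=robot.read_camera("wrist");cv2.imwrite("pics/w1.png",w[:,:,::-1])
np.set_printoptions(precision=4,suppress=True)
print(s["qpos"],s["tool_pos"],s["tool_rot"],s["contact_force"],s["opening"])
print("roller exp",proj("wrist",np.array([.490,.008,.155]),m), "cam",-np.array(m["R"]).T@m["t"])
```

```text
[-0.1391  0.2077  1.49    0.0009  1.4449  1.4146] [0.4808 0.0101 0.2704] [-3.1405  0.0008  0.0169] [-0.4714 -0.3125  0.0751] 0.04973437582256199
roller exp [320.012  212.2824] cam [0.5571 0.0097 0.4635]
```

View pics/w1.png

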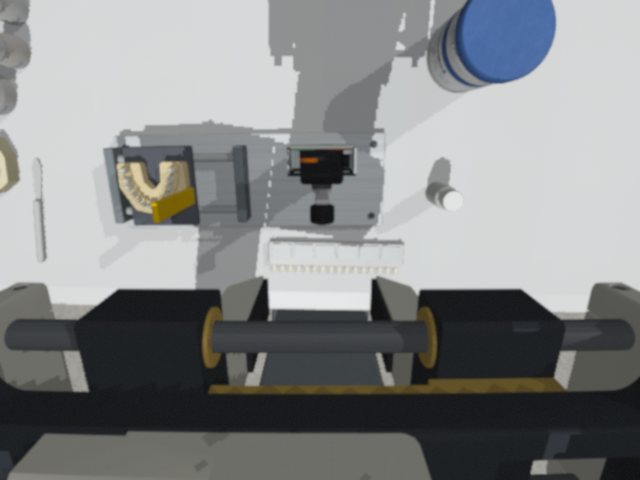

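The wrist picture shows the roller at px (322,214), against (320,212) predicted, so its position holds to about 1.5 mm and the alignment is good. The striker at (175,205) and the bottle at (452,198) are well clear. I'll go down with the fingers straddling the roller.

Call:
arm_command(moves=[[[0.001, 0.001, 0.03], [0, 0, 0], 0.05], [[0.003, 0.003, 0.065], [0, 0, 0], 0.05], [[0.003, 0.003, 0.1], [0, 0, 0], 0.05], [[0.003, 0.003, 0.13], [0, 0, 0], 0.05], [[0.003, 0.003, 0.152], [0, 0, 0], 0.05]])

```text
time: 2.15
tool_pos: [0.4814, 0.0032, 0.1172]
tool_rot: [3.142, 0.003, 0.011]
contact_force: [0.4, -0.4, 0.1]
opening: 0.0502
grip_force: 0.0
```

Call:
arm_command(moves=[[[0, 0, 0], [0, 0, 0], 0.045], [[0, 0, 0], [0, 0, 0], 0.04], [[0, 0, 0], [0, 0, 0], 0.036], [[0, 0, 0], [0, 0, 0], 0.033], [[0, 0, 0], [0, 0, 0], 0.031]])

```text
time: 2.65
tool_pos: [0.4836, 0.0041, 0.1201]
tool_rot: [3.141, -0.002, 0.013]
contact_force: [-0.6, 0.2, -0.5]
opening: 0.0318
grip_force: 0.0
```

Run:
```python
from h import *
np.set_printoptions(precision=4,suppress=True)
a=robot.read_camera("scene")[225:325,290:390,::-1]; b=robot.read_camera("side")[170:270,220:320,::-1]
f=lambda i:cv2.resize(i,None,fx=4,fy=4,interpolation=cv2.INTER_CUBIC)
cv2.imwrite("pics/crop1.png",np.hstack([f(a),f(b)]))
for i in range(3):
  s=robot.observe();print(s["time"],s["tool_pos"],s["tool_rot"],s["contact_force"],s["opening"])
  robot.camera_model("side")
```

```text
2.75 [0.4833 0.0042 0.1197] [ 3.1413 -0.0011  0.0129] [ 0.6192 -0.2004 -0.3473] 0.031174140821875352
2.75 [0.4833 0.0042 0.1197] [ 3.1413 -0.0011  0.0129] [ 0.6192 -0.2004 -0.3473] 0.031174140821875352
2.75 [0.4833 0.0042 0.1197] [ 3.1413 -0.0011  0.0129] [ 0.6192 -0.2004 -0.3473] 0.031174140821875352
```

View pics/crop1.png

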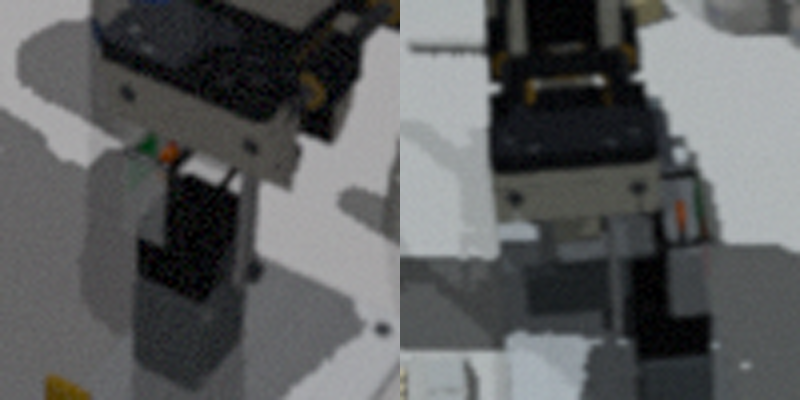

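The fingers now straddle the roller with the gripper body clear. The orange flag shows at scene px (332,263) and side px (290,224), at the green patch.

```bash
cat > chk.py <<'E'
from h import *
np.set_printoptions(precision=4,suppress=True)
F=[]
roi={"scene":(245,290,318,360),"side":(200,245,280,305)}
for n,(r0,r1,c0,c1) in roi.items():
    im=robot.read_camera(n)[r0:r1,c0:c1]; h=cv2.cvtColor(im,cv2.COLOR_RGB2HSV)
    m=cv2.inRange(h,(6,170,130),(16,255,255)); y,x=np.nonzero(m)
    if len(x): print(n,"orange",len(x),np.round([x.mean()+c0,y.mean()+r0],1),end=" ")
    g=cv2.inRange(h,(45,100,50),(85,255,255)).astype(bool).sum(); r=(cv2.inRange(h,(0,150,80),(4,255,255))|cv2.inRange(h,(174,150,80),(180,255,255))).astype(bool).sum(); print("green",g,"red",r)
    F.append(robot.observe()["contact_force"])
s=robot.observe();print("F",np.mean(F,0),"t",s["time"],s["tool_pos"],s["opening"])
E
python3 chk.py
```

```text
green 12 red 0
green 0 red 0
F [-0.4292  0.0643  0.0838] t 2.85 [0.4832 0.0043 0.1194] 0.03097858772924354
```

Call:
arm_command(moves=[[[0, 0.002, 0], [0, 0, 0], 0.03], [[0, 0.004, 0], [0, 0, 0], 0.03], [[0, 0.006, 0], [0, 0, 0], 0.03], [[0, 0.008, 0], [0, 0, 0], 0.03], [[0, 0.01, 0], [0, 0, 0], 0.03]])

```text
time: 3.35
tool_pos: [0.4832, -0.0059, 0.1191]
tool_rot: [3.142, -0.0, 0.013]
contact_force: [-0.5, 0.7, 0.1]
opening: 0.0297
grip_force: 0.2
```

```bash
python3 chk.py
```

```text
green 13 red 0
green 0 red 0
F [ 0.5007  0.5436 -0.485 ] t 3.45 [ 0.4832 -0.006   0.1191] 0.03023584173486351
```

```bash
python3 - <<'E'
import cv2
c=cv2.imread("pics/crop1.png")
h=cv2.cvtColor(c,cv2.COLOR_BGR2HSV)
for x,y in((168,152),(150,145),(680,215)):print(c[y,x,::-1],h[y,x])
E
sed -i 's/(6,170,130),(16,255,255)/(4,140,110),(15,255,255)/' chk.py; python3 chk.py
```

```text
[105  56  24] [ 12 197 105]
[ 4 51 21] [ 71 235  51]
[102  56  36] [  9 165 102]
green 14 red 0
green 1 red 0
F [-0.0867  0.3686  0.528 ] t 3.55 [ 0.4832 -0.0058  0.1191] 0.0297869118875027
```

```bash
sed -i 's/(4,140,110)/(4,120,70)/' chk.py; python3 chk.py
```

```text
scene orange 12 [331.7 262.7] green 12 red 0
side orange 9 [289.7 223. ] green 1 red 0
F [ 0.1226  0.1605 -0.3413] t 3.65 [ 0.4832 -0.0057  0.1191] 0.030004351397663213
```

Call:
arm_command(moves=[[[0, 0.001, 0], [0, 0, 0], 0.03], [[0, 0.002, 0], [0, 0, 0], 0.03], [[0, 0.003, 0], [0, 0, 0], 0.03], [[0, 0.004, 0], [0, 0, 0], 0.03], [[0, 0.005, 0], [0, 0, 0], 0.03]])

```text
time: 4.15
tool_pos: [0.4832, -0.0108, 0.1191]
tool_rot: [3.142, -0.0, 0.013]
contact_force: [1.3, 1.0, -0.8]
opening: 0.0298
grip_force: 0.3
```

```bash
python3 chk.py
```

```text
scene orange 13 [331.8 262.6] green 13 red 0
side orange 9 [289.7 223. ] green 0 red 0
F [1.1235 0.0053 0.0945] t 4.25 [ 0.4832 -0.0109  0.1191] 0.029886118757243226
```

Call:
arm_command(moves=[[[0, 0.001, 0], [0, 0, 0], 0.03], [[0, 0.002, 0], [0, 0, 0], 0.03], [[0, 0.003, 0], [0, 0, 0], 0.03], [[0, 0.004, 0], [0, 0, 0], 0.03], [[0, 0.005, 0], [0, 0, 0], 0.03]])

```text
time: 4.75
tool_pos: [0.4832, -0.0158, 0.1191]
tool_rot: [-3.142, 0.0, 0.013]
contact_force: [0.4, 0.9, -0.5]
opening: 0.0299
grip_force: 0.4
```

```bash
python3 chk.py
```

```text
scene orange 14 [331.8 262.8] green 13 red 0
side orange 10 [289.6 223.1] green 0 red 0
F [ 0.0229  1.2203 -0.114 ] t 4.85 [ 0.4832 -0.0158  0.1191] 0.03012657161105702
```

Call:
arm_command(moves=[[[0, 0.001, 0], [0, 0, 0], 0.03], [[0, 0.002, 0], [0, 0, 0], 0.03], [[0, 0.003, 0], [0, 0, 0], 0.03], [[0, 0.004, 0], [0, 0, 0], 0.03], [[0, 0.005, 0], [0, 0, 0], 0.03]])

```text
time: 5.35
tool_pos: [0.4833, -0.0208, 0.1191]
tool_rot: [3.142, -0.0, 0.013]
contact_force: [0.1, 1.9, -2.3]
opening: 0.0303
grip_force: 0.4
```

```bash
python3 chk.py
```

```text
scene orange 13 [331.8 262.6] green 12 red 0
side orange 10 [289.6 223.1] green 0 red 0
F [-0.2705  0.8993 -0.1875] t 5.45 [ 0.4834 -0.0208  0.1191] 0.02987596781228137
```

Call:
arm_command(moves=[[[0, 0.001, 0], [0, 0, 0], 0.03], [[0, 0.002, 0], [0, 0, 0], 0.03], [[0, 0.003, 0], [0, 0, 0], 0.03], [[0, 0.004, 0], [0, 0, 0], 0.03], [[0, 0.005, 0], [0, 0, 0], 0.03]])

```text
time: 5.95
tool_pos: [0.4834, -0.0258, 0.1191]
tool_rot: [3.142, -0.0, 0.013]
contact_force: [-0.3, 1.4, -0.3]
opening: 0.03
grip_force: 0.5
```

```bash
python3 chk.py
```

```text
scene orange 13 [331.6 262.8] green 11 red 0
side orange 8 [289.8 223. ] green 0 red 0
F [ 0.0838  1.2709 -0.0371] t 6.05 [ 0.4834 -0.0259  0.1191] 0.02985569138895777
```

Call:
arm_command(moves=[[[0, 0.001, 0], [0, 0, 0], 0.03], [[0, 0.002, 0], [0, 0, 0], 0.03], [[0, 0.003, 0], [0, 0, 0], 0.03], [[0, 0.004, 0], [0, 0, 0], 0.03], [[0, 0.005, 0], [0, 0, 0], 0.03]])

```text
time: 6.55
tool_pos: [0.4835, -0.0308, 0.1191]
tool_rot: [3.142, -0.0, 0.013]
contact_force: [0.7, 2.0, -1.0]
opening: 0.03
grip_force: 0.5
```

```bash
python3 chk.py
```

```text
scene orange 13 [331.8 262.5] green 13 red 0
side orange 9 [289.7 223. ] green 0 red 0
F [-0.5994  1.3665  0.5625] t 6.65 [ 0.4835 -0.0309  0.1191] 0.030183161351261704
```

Call:
arm_command(moves=[[[0, 0.001, 0], [0, 0, 0], 0.03], [[0, 0.002, 0], [0, 0, 0], 0.03], [[0, 0.003, 0], [0, 0, 0], 0.03], [[0, 0.004, 0], [0, 0, 0], 0.03], [[0, 0.004, 0], [0, 0, 0], 0.03]])

```text
time: 7.15
tool_pos: [0.4835, -0.0349, 0.1191]
tool_rot: [3.141, -0.0, 0.013]
contact_force: [0.4, 2.3, -0.2]
opening: 0.0298
grip_force: 0.5
```

```bash
python3 chk.py
```

```text
scene orange 15 [332.3 261.8] green 12 red 0
side orange 9 [289.7 223. ] green 0 red 0
F [-0.4378  1.1452  0.1497] t 7.25 [ 0.4836 -0.0348  0.1191] 0.029932599475291543
```

Call:
arm_command(moves=[[[0, 0.001, 0], [0, 0, 0], 0.03], [[0, 0.002, 0], [0, 0, 0], 0.03], [[0, 0.003, 0], [0, 0, 0], 0.03], [[0, 0.003, 0], [0, 0, 0], 0.03], [[0, 0.003, 0], [0, 0, 0], 0.03]])

```text
time: 7.75
tool_pos: [0.4836, -0.0378, 0.1191]
tool_rot: [3.142, -0.0, 0.013]
contact_force: [0.1, 1.5, 0.0]
opening: 0.0302
grip_force: 0.6
```

```bash
python3 chk.py
```

```text
scene orange 16 [332.2 262.1] green 14 red 0
side orange 10 [289.6 223.1] green 0 red 0
F [-0.0741  1.0543  0.6063] t 7.85 [ 0.4836 -0.0377  0.1191] 0.02972395265446522
```

Call:
arm_command(moves=[[[0, 0.001, 0], [0, 0, 0], 0.03], [[0, 0.002, 0], [0, 0, 0], 0.03], [[0, 0.003, 0], [0, 0, 0], 0.03], [[0, 0.003, 0], [0, 0, 0], 0.03], [[0, 0.003, 0], [0, 0, 0], 0.03]])

```text
time: 8.35
tool_pos: [0.4837, -0.0408, 0.1192]
tool_rot: [3.141, -0.0, 0.013]
contact_force: [-0.4, 1.5, 1.5]
opening: 0.0298
grip_force: 0.9
```

```bash
python3 chk.py
```

```text
scene orange 14 [332.  262.5] green 12 red 0
side orange 9 [289.7 223. ] green 1 red 0
F [-0.6951  1.6424  1.1015] t 8.45 [ 0.4837 -0.0407  0.1191] 0.030094279536958472
```

Call:
arm_command(moves=[[[0, 0.001, 0], [0, 0, 0], 0.03], [[0, 0.002, 0], [0, 0, 0], 0.03], [[0, 0.003, 0], [0, 0, 0], 0.03], [[0, 0.003, 0], [0, 0, 0], 0.03], [[0, 0.003, 0], [0, 0, 0], 0.03]])

```text
time: 8.95
tool_pos: [0.4837, -0.0438, 0.1192]
tool_rot: [3.141, -0.0, 0.013]
contact_force: [-0.2, 2.0, 2.2]
opening: 0.0303
grip_force: 1.2
```

```bash
python3 chk.py
```

```text
scene orange 19 [332.3 261.4] green 13 red 0
side orange 9 [289.7 223. ] green 0 red 0
F [0.3755 2.1977 2.5291] t 9.05 [ 0.4837 -0.0438  0.1192] 0.029810136621110577
```

Call:
arm_command(moves=[[[0, 0.001, 0], [0, 0, 0], 0.03], [[0, 0.002, 0], [0, 0, 0], 0.03], [[0, 0.002, 0], [0, 0, 0], 0.03], [[0, 0.002, 0], [0, 0, 0], 0.03], [[0, 0.002, 0], [0, 0, 0], 0.03]])

```text
time: 9.55
tool_pos: [0.4837, -0.0458, 0.1192]
tool_rot: [3.141, -0.0, 0.013]
contact_force: [-0.6, 2.0, 2.6]
opening: 0.0299
grip_force: 1.3
```

```bash
python3 chk.py
```

```text
scene orange 16 [332.4 261.8] green 13 red 0
side orange 9 [289.7 223. ] green 0 red 0
F [-0.0578  1.3879  2.62  ] t 9.65 [ 0.4837 -0.0458  0.1192] 0.029900800691231827
```

Run:
```python
from h import *
a=robot.read_camera("scene")[215:315,300:400,::-1]; b=robot.read_camera("side")[170:270,220:320,::-1]
f=lambda i:cv2.resize(cv2.convertScaleAbs(i,alpha=1.6,beta=20),None,fx=4,fy=4,interpolation=cv2.INTER_CUBIC)
cv2.imwrite("pics/crop2.png",np.hstack([f(a),f(b)]))
```

```text
(no output)
```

View pics/crop2.png

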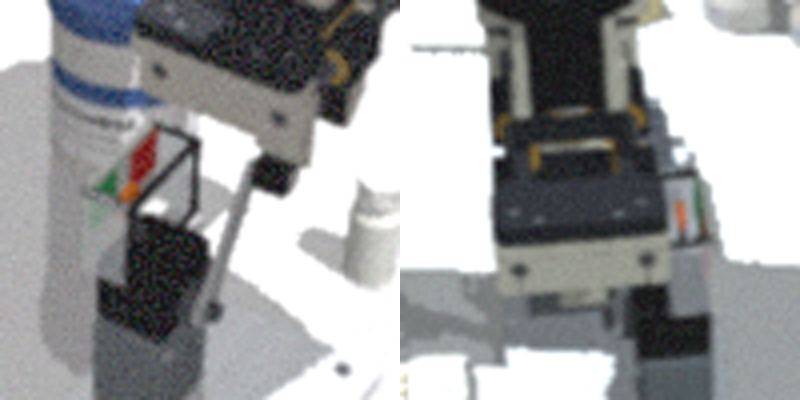

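The picture shows the arm leaning away from the table. The roller is at scene px (368.7,258.7), the shaft pin at (353.5,292.5), and the flag is still at green.

Run:
```python
from h import *
np.set_printoptions(precision=4,suppress=True)
def px(n,p,x):
    o,d=ray(n,p); return o+d*(x-o[0])/d[0]
for p in((368.7,258.7),(366,261),(371,256)): 
    X=px("scene",p,.488); print(X,np.arctan2(.0075-X[1],X[2]-.085),np.hypot(.0075-X[1],X[2]-.085))
print("pin",px("scene",(353.5,292.5),.486))
for th in(.5,.65,.75,.9): print(th,proj("scene",np.array([.489,.0075-.07*np.sin(th),.085+.07*np.cos(th)])))
```

```text
[ 0.488  -0.0236  0.1465] 0.4677605689367015 0.0689282340737072
[ 0.488  -0.014   0.1478] 0.3302000022554601 0.0663845481353787
[ 0.488  -0.0316  0.1473] 0.5598356443673684 0.07354788585635294
pin [0.486  0.0263 0.1046]
0.5 [368.9124 257.7952]
0.65 [371.1522 257.6831]
0.75 [372.4431 258.0609]
0.9 [374.0529 259.2766]
```

Run:
```python
from h import *
np.set_printoptions(precision=1,suppress=True)
off={"scene":(300,215),"side":(220,170)}
y0=-.0458
P={"tcp":(.4837,y0,.119),"+fingertip face":(.4837,y0+.015,.119),"+fingertip back":(.4837,y0+.034,.119),"-fingertip back":(.4837,y0-.034,.119),"-back up":(.4837,y0-.034,.185),"+back up":(.4837,y0+.034,.185),"+face up":(.4837,y0+.015,.185),"shaft":(.49,.0075,.085),"shaft x.50":(.50,.0075,.085)}
for k,p in P.items():
    print(k,*[(n,(proj(n,np.array(p))-off[n])*4+([0,0] if n=="scene" else [400,0])) for n in off])
```

```text
tcp ('scene', array([303. , 199.2])) ('side', array([584.1, 338.8]))
+fingertip face ('scene', array([286.5, 216.9])) ('side', array([582.5, 319. ]))
+fingertip back ('scene', array([265.2, 239.8])) ('side', array([580.6, 294.4]))
-fingertip back ('scene', array([338.7, 160.6])) ('side', array([587.7, 385.4]))
-back up ('scene', array([352.8,  46.3])) ('side', array([579.2, 276.9]))
+back up ('scene', array([276.4, 123.1])) ('side', array([572.4, 187.5]))
+face up ('scene', array([298.6, 100.8])) ('side', array([574.2, 211.6]))
shaft ('scene', array([225.9, 314.1])) ('side', array([595.1, 320.9]))
shaft x.50 ('scene', array([207.1, 305.1])) ('side', array([614.7, 319.4]))
```

Run:
```python
from h import *
np.set_printoptions(precision=1,suppress=True)
m=robot.camera_model("wrist");s=robot.observe();w=robot.read_camera("wrist")[:,:,::-1]
print(m["fx"],s["tool_pos"],s["time"])
x,y,z=s["tool_pos"]
out=cv2.convertScaleAbs(w,alpha=1.6,beta=15)
for dz,c in((0,(0,0,255)),(.04,(0,255,0)),(.066,(255,0,0))):
  for sy in(-.034,-.015,.015,.034):
    for dx in (-.0095,.0095):
      p=proj("wrist",np.array([x+dx,y+sy,z+dz]),m); cv2.circle(out,tuple(int(v) for v in p),2,c,-1)
      print(dz,sy,dx,p)
cv2.imwrite("pics/w2.png",cv2.resize(out[150:450,120:520],None,fx=2,fy=2))
```

```text
351.14913635034634 [ 0.5 -0.   0.1] 9.75
0 -0.034 -0.0095 [373.1 284.8]
0 -0.034 0.0095 [375.  254.8]
0 -0.015 -0.0095 [341.4 284.5]
0 -0.015 0.0095 [342.4 254.4]
0 0.015 -0.0095 [291.1 283.9]
0 0.015 0.0095 [290.8 253.8]
0 0.034 -0.0095 [259.3 283.6]
0 0.034 0.0095 [258.1 253.4]
0.04 -0.034 -0.0095 [385.2 318.3]
0.04 -0.034 0.0095 [387.9 282.5]
0.04 -0.015 -0.0095 [346.4 318. ]
0.04 -0.015 0.0095 [347.8 282.1]
0.04 0.015 -0.0095 [284.9 317.3]
0.04 0.015 0.0095 [284.3 281.4]
0.04 0.034 -0.0095 [246.1 316.8]
0.04 0.034 0.0095 [244.1 280.9]
0.066 -0.034 -0.0095 [396.3 349.4]
0.066 -0.034 0.0095 [399.9 308.6]
0.066 -0.015 -0.0095 [351.  349.1]
0.066 -0.015 0.0095 [352.8 308.2]
0.066 0.015 -0.0095 [279.2 348.3]
0.066 0.015 0.0095 [278.2 307.3]
0.066 0.034 -0.0095 [233.8 347.7]
0.066 0.034 0.0095 [231.  306.7]
```

View pics/w2.png

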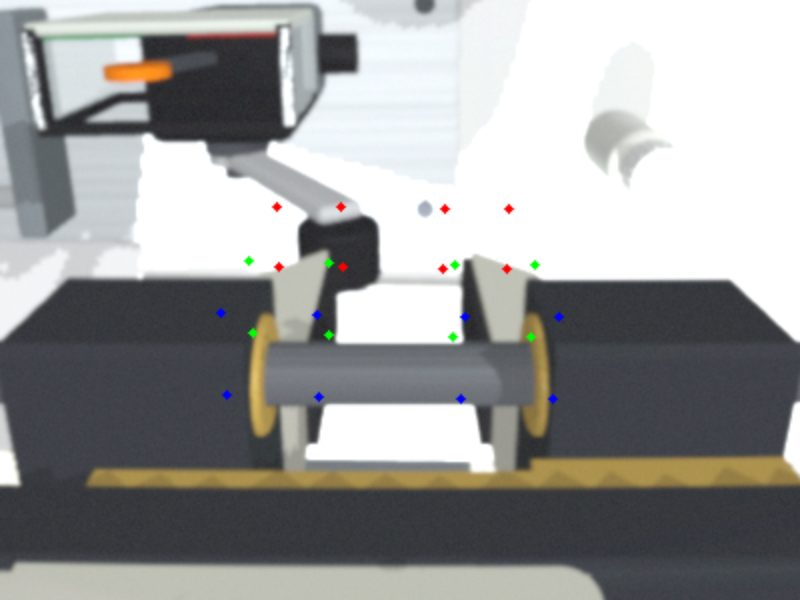

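The wrist picture shows the fingertips ending about 35–40 mm above the projected TCP. The red marks are the stated tips, while the visible tips are near crop (325,250). The tip is riding on the roller at crop (339,252), which explains the upward force. Before pushing further I'll ease the arm back upright, then lower the tool.

Call:
arm_command(moves=[[[0, -0.003, 0], [0, 0, 0], 0.03], [[0, -0.008, 0], [0, 0, 0], 0.03], [[0, -0.014, 0], [0, 0, 0], 0.03], [[0, -0.02, 0], [0, 0, 0], 0.03], [[0, -0.026, 0], [0, 0, 0], 0.03]])

```text
time: 10.3
tool_pos: [0.4852, -0.0233, 0.125]
tool_rot: [3.134, -0.007, 0.014]
contact_force: [-16.2, -10.8, 54.6]
opening: 0.0297
grip_force: 22.9
```

Call:
arm_command(moves=[[[0, -0.006, 0], [0, 0, 0], 0.03], [[0, -0.012, 0], [0, 0, 0], 0.03], [[0, -0.018, 0], [0, 0, 0], 0.03], [[0, -0.023, 0], [0, 0, 0], 0.034], [[0, -0.026, 0], [0, 0, 0], 0.036]])

```text
time: 10.8
tool_pos: [0.4826, 0.0066, 0.1185]
tool_rot: [3.141, 0.001, 0.013]
contact_force: [0.3, -0.7, 0.1]
opening: 0.0353
grip_force: 0.0
```

Call:
arm_command(moves=[[[0, 0, 0.004], [0, 0, 0], 0.038], [[0, 0, 0.008], [0, 0, 0], 0.038], [[0, 0, 0.012], [0, 0, 0], 0.038], [[0, 0, 0.016], [0, 0, 0], 0.038], [[0, 0, 0.016], [0, 0, 0], 0.038]])

```text
time: 11.3
tool_pos: [0.4825, 0.0062, 0.1023]
tool_rot: [-3.141, 0.002, 0.013]
contact_force: [0.5, 0.6, 0.2]
opening: 0.038
grip_force: 0.0
```

```bash
python3 chk.py
python3 - <<'E'
from h import *
m=robot.camera_model("wrist");s=robot.observe();w=robot.read_camera("wrist")[:,:,::-1]
a=robot.read_camera("scene")[215:315,300:400,::-1]
f=lambda i,k:cv2.resize(cv2.convertScaleAbs(i,alpha=1.6,beta=15),None,fx=k,fy=k,interpolation=cv2.INTER_CUBIC)
cv2.imwrite("pics/c3.png",np.hstack([f(w[180:380,220:420],2),f(a,4)]))
print(s["time"],s["tool_pos"],s["contact_force"],s["opening"])
E
```

```text
green 0 red 0
side orange 10 [289.6 223.1] green 0 red 0
F [-0.7118 -0.3367 -0.3198] t 11.4 [0.483  0.0062 0.1029] 0.03817932903686961
11.4 [0.48298561 0.00618262 0.1029451 ] [-0.10622601 -0.38706738 -0.47152379] 0.03817932903686961
```

View pics/c3.png

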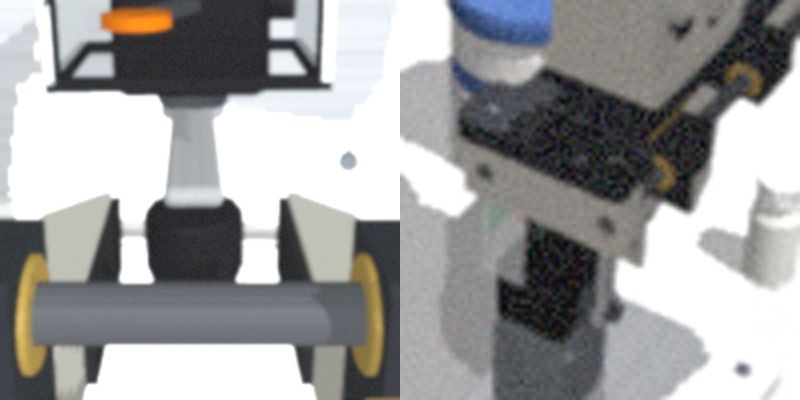

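The picture shows the roller back upright and centred between the fingers: wrist crop (195,245), with fingers at 113 and 280. The flag is still at green. I'll lower another 20 mm so the fingers reach well below the roller, shifting 2 mm away from the bar.

Call:
arm_command(moves=[[[-0.001, 0, 0.005], [0, 0, 0], 0.038], [[-0.002, 0, 0.01], [0, 0, 0], 0.038], [[-0.002, 0, 0.015], [0, 0, 0], 0.038], [[-0.002, 0, 0.02], [0, 0, 0], 0.036], [[-0.002, 0, 0.02], [0, 0, 0], 0.034]])

```text
time: 12.0
tool_pos: [0.4804, 0.0063, 0.0822]
tool_rot: [-3.141, 0.002, 0.013]
contact_force: [0.0, -0.5, -0.4]
opening: 0.0347
grip_force: 0.0
```

```bash
python3 chk.py
```

```text
green 0 red 0
side orange 9 [289.7 223. ] green 1 red 0
F [-0.0057  0.3472  0.1623] t 12.1 [0.4809 0.0063 0.0829] 0.034036444961940075
```

Call:
arm_command(moves=[[[0, 0.003, 0], [0, 0, 0], 0.032], [[0, 0.006, 0], [0, 0, 0], 0.032], [[0, 0.009, 0], [0, 0, 0], 0.032], [[0, 0.012, 0], [0, 0, 0], 0.032], [[0, 0.015, 0], [0, 0, 0], 0.032]])

```text
time: 12.6
tool_pos: [0.4813, -0.0091, 0.0832]
tool_rot: [3.142, -0.0, 0.013]
contact_force: [-0.7, 0.4, -0.6]
opening: 0.0322
grip_force: 0.3
```

```bash
python3 chk.py
```

```text
green 0 red 0
side orange 10 [289.6 223.1] green 0 red 0
F [ 0.3078 -0.0931  0.0512] t 12.7 [ 0.4813 -0.0092  0.0831] 0.032017910111972435
```

Call:
arm_command(moves=[[[0, 0.001, 0], [0, 0, 0], 0.032], [[0, 0.002, 0], [0, 0, 0], 0.032], [[0, 0.003, 0], [0, 0, 0], 0.032], [[0, 0.004, 0], [0, 0, 0], 0.032], [[0, 0.005, 0], [0, 0, 0], 0.032]])

```text
time: 13.2
tool_pos: [0.4812, -0.0138, 0.083]
tool_rot: [3.142, 0.0, 0.013]
contact_force: [-0.8, 0.3, 0.0]
opening: 0.0319
grip_force: 0.4
```

```bash
python3 chk.py
```

```text
green 0 red 0
side orange 10 [289.6 223.1] green 0 red 0
F [ 0.8026  0.4479 -0.2457] t 13.3 [ 0.4812 -0.0138  0.083 ] 0.032025904407904496
```

Call:
arm_command(moves=[[[0, 0.001, 0], [0, 0, 0], 0.032], [[0, 0.002, 0], [0, 0, 0], 0.032], [[0, 0.003, 0.001], [0, 0, 0], 0.032], [[0, 0.004, 0.002], [0, 0, 0], 0.032], [[0, 0.005, 0.002], [0, 0, 0], 0.032]])

```text
time: 13.8
tool_pos: [0.4813, -0.0188, 0.081]
tool_rot: [3.142, 0.0, 0.013]
contact_force: [0.8, 1.3, -0.4]
opening: 0.0323
grip_force: 0.5
```

```bash
python3 chk.py
```

```text
green 0 red 0
side orange 10 [289.6 223.1] green 0 red 0
F [ 0.8195  0.5939 -0.2905] t 13.9 [ 0.4813 -0.0188  0.081 ] 0.032250400367331
```

Call:
arm_command(moves=[[[0, 0.001, 0], [0, 0, 0], 0.032], [[0, 0.002, 0], [0, 0, 0], 0.032], [[0, 0.003, 0.001], [0, 0, 0], 0.032], [[0, 0.004, 0.002], [0, 0, 0], 0.032], [[0, 0.005, 0.002], [0, 0, 0], 0.032]])

```text
time: 14.4
tool_pos: [0.4814, -0.0238, 0.079]
tool_rot: [3.142, -0.0, 0.013]
contact_force: [-0.1, 1.5, -0.3]
opening: 0.0323
grip_force: 0.7
```

```bash
python3 chk.py
```

```text
green 5 red 0
side orange 9 [289.7 223. ] green 1 red 0
F [ 0.8925  1.4634 -0.4479] t 14.5 [ 0.4814 -0.0239  0.079 ] 0.03209611344061045
```

Call:
arm_command(moves=[[[0, 0.001, 0], [0, 0, 0], 0.032], [[0, 0.002, 0], [0, 0, 0], 0.032], [[0, 0.003, 0.001], [0, 0, 0], 0.032], [[0, 0.004, 0.002], [0, 0, 0], 0.032], [[0, 0.005, 0.002], [0, 0, 0], 0.032]])

```text
time: 15.0
tool_pos: [0.4815, -0.0288, 0.077]
tool_rot: [-3.142, -0.0, 0.013]
contact_force: [-0.1, 2.0, -0.6]
opening: 0.0318
grip_force: 0.9
```

```bash
python3 chk.py
```

```text
green 14 red 0
side orange 10 [289.6 223.1] green 0 red 0
F [ 0.6033  1.7534 -1.0912] t 15.1 [ 0.4814 -0.0288  0.077 ] 0.03197187665006801
```

Call:
arm_command(moves=[[[0, 0.001, 0], [0, 0, 0], 0.032], [[0, 0.002, 0], [0, 0, 0], 0.032], [[0, 0.003, 0.001], [0, 0, 0], 0.032], [[0, 0.004, 0.002], [0, 0, 0], 0.032], [[0, 0.004, 0.002], [0, 0, 0], 0.032]])

```text
time: 15.6
tool_pos: [0.4816, -0.0329, 0.0751]
tool_rot: [3.141, -0.0, 0.013]
contact_force: [-0.5, 2.3, 1.7]
opening: 0.0324
grip_force: 0.8
```

```bash
python3 chk.py
```

```text
scene orange 4 [330.5 264. ] green 13 red 0
side orange 10 [289.6 223.1] green 0 red 0
F [0.0855 1.7474 1.1206] t 15.7 [ 0.4816 -0.0328  0.0752] 0.03208924464533128
```

Call:
arm_command(moves=[[[0, 0.001, 0], [0, 0, 0], 0.032], [[0, 0.002, 0], [0, 0, 0], 0.032], [[0, 0.003, 0.001], [0, 0, 0], 0.032], [[0, 0.004, 0.002], [0, 0, 0], 0.032], [[0, 0.004, 0.002], [0, 0, 0], 0.032]])

```text
time: 16.2
tool_pos: [0.4816, -0.037, 0.0732]
tool_rot: [3.141, -0.0, 0.013]
contact_force: [-0.9, 2.2, 1.1]
opening: 0.0317
grip_force: 1.2
```

```bash
python3 chk.py
```

```text
scene orange 6 [331.2 263.3] green 12 red 0
side orange 6 [290.  224.5] green 0 red 0
F [-0.035   2.4683  0.9091] t 16.3 [ 0.4816 -0.0369  0.0732] 0.03169207672748871
```

Call:
arm_command(moves=[[[0, 0.001, 0], [0, 0, 0], 0.032], [[0, 0.002, 0.001], [0, 0, 0], 0.032], [[0, 0.003, 0.001], [0, 0, 0], 0.032], [[0, 0.003, 0.001], [0, 0, 0], 0.032], [[0, 0.003, 0.001], [0, 0, 0], 0.032]])

```text
time: 16.8
tool_pos: [0.4815, -0.0394, 0.0719]
tool_rot: [-3.141, 0.0, 0.013]
contact_force: [2.0, 5.3, -0.9]
opening: 0.0322
grip_force: 2.5
```

```bash
python3 chk.py
```

```text
scene orange 10 [331.8 262.9] green 12 red 0
side orange 7 [289.9 224.1] green 0 red 0
F [ 1.6597  5.0132 -0.7658] t 16.9 [ 0.4815 -0.0394  0.0719] 0.03200254000231967
```

Call:
arm_command(moves=[[[0, 0.0005, 0], [0, 0, 0], 0.032], [[0, 0.001, 0], [0, 0, 0], 0.032], [[0, 0.0015, 0], [0, 0, 0], 0.032], [[0, 0.002, 0.001], [0, 0, 0], 0.032], [[0, 0.002, 0.001], [0, 0, 0], 0.032]])

```text
time: 17.4
tool_pos: [0.4816, -0.0412, 0.0709]
tool_rot: [-3.141, 0.0, 0.013]
contact_force: [1.5, 6.1, -0.2]
opening: 0.0319
grip_force: 3.3
```

```bash
python3 chk.py
```

```text
scene orange 10 [331.9 262.4] green 13 red 0
side orange 8 [290.1 225.1] green 0 red 0
F [ 0.8046  6.6277 -0.3934] t 17.5 [ 0.4816 -0.0411  0.0709] 0.03219985501189736
```

Call:
arm_command(moves=[[[0, 0.0005, 0], [0, 0, 0], 0.032], [[0, 0.001, 0], [0, 0, 0], 0.032], [[0, 0.0015, 0], [0, 0, 0], 0.032], [[0, 0.002, 0.001], [0, 0, 0], 0.032], [[0, 0.002, 0.001], [0, 0, 0], 0.032]])

```text
time: 18.0
tool_pos: [0.4815, -0.0432, 0.0697]
tool_rot: [-3.141, 0.0, 0.013]
contact_force: [1.9, 5.8, -3.5]
opening: 0.0316
grip_force: 2.6
```

```bash
python3 chk.py
```

```text
scene orange 2 [332.5 261.5] green 13 red 0
side orange 5 [290.6 227.8] green 0 red 0
F [ 2.1585  5.3873 -3.7629] t 18.1 [ 0.4816 -0.0433  0.0696] 0.03174519413562356
```

Call:
arm_command(moves=[[[0, 0.0005, 0], [0, 0, 0], 0.032], [[0, 0.001, 0.001], [0, 0, 0], 0.032], [[0, 0.0015, 0.001], [0, 0, 0], 0.032], [[0, 0.0015, 0.001], [0, 0, 0], 0.032], [[0, 0.0015, 0.001], [0, 0, 0], 0.032]])

```text
time: 18.6
tool_pos: [0.4815, -0.045, 0.0688]
tool_rot: [-3.141, 0.001, 0.013]
contact_force: [1.0, 5.5, -4.2]
opening: 0.0321
grip_force: 2.5
```

```bash
python3 chk.py
```

```text
scene orange 1 [332. 261.] green 11 red 0
side orange 2 [291.  228.5] green 1 red 0
F [ 1.4766  5.1964 -3.6569] t 18.7 [ 0.4815 -0.045   0.0688] 0.031852244687282066
```

```bash
cat > fl.py <<'E'
from h import *
np.set_printoptions(precision=3,suppress=True)
m=robot.camera_model("wrist");im=robot.read_camera("wrist")[:255];h=cv2.cvtColor(im,cv2.COLOR_RGB2HSV)
k=cv2.inRange(h,(4,140,90),(16,255,255));n,l,st,c=cv2.connectedComponentsWithStats(k)
for i in np.argsort(-st[1:,4])[:3]+1:
    o,d=ray("wrist",c[i],m);X=o+d*(.13-o[2])/d[2];print(st[i,4],c[i],"at z.13",X)
s=robot.observe();print(s["time"],s["tool_pos"],s["contact_force"])
E
python3 fl.py; python3 -c "
import cv2
im=cv2.imread('pics/w1.png');h=cv2.cvtColor(im[:255],cv2.COLOR_BGR2HSV)
k=cv2.inRange(h,(4,140,90),(16,255,255));n,l,st,c=cv2.connectedComponentsWithStats(k);print(st[1:],c[1:])"
```

```text
625 [200.63  198.022] at z.13 [ 0.534 -0.001  0.13 ]
18.75 [ 0.481 -0.045  0.069] [ 1.595  4.733 -2.34 ]
[[301 158  17   5  76]] [[309.03947368 159.88157895]]
```

The wrist ray puts the orange flag tip at y ≈ -0.005. It was at +0.02 at the start, and the leftover torque matches the spring alone, so the switch has clicked to red. I'll ease the arm back.

Call:
arm_command(moves=[[[0, -0.002, -0.001], [0, 0, 0], 0.032], [[0, -0.006, -0.003], [0, 0, 0], 0.032], [[0, -0.011, -0.005], [0, 0, 0], 0.032], [[0, -0.016, -0.007], [0, 0, 0], 0.032], [[0, -0.021, -0.009], [0, 0, 0], 0.032]])

```text
time: 19.25
tool_pos: [0.4813, -0.0239, 0.0784]
tool_rot: [3.141, -0.0, 0.013]
contact_force: [-0.4, 1.3, -0.6]
opening: 0.0321
grip_force: 0.6
```

```bash
python3 fl.py
```

```text
523 [264.266 193.547] at z.13 [ 0.534 -0.003  0.13 ]
19.3 [ 0.481 -0.023  0.079] [-0.537  1.937 -0.1  ]
```

Call:
arm_command(moves=[[[0, -0.005, -0.001], [0, 0, 0], 0.032], [[0, -0.01, -0.002], [0, 0, 0], 0.032], [[0, -0.015, -0.003], [0, 0, 0], 0.032], [[0, -0.02, -0.004], [0, 0, 0], 0.032], [[0, -0.024, -0.004], [0, 0, 0], 0.032]])

```text
time: 19.8
tool_pos: [0.4813, 0.0001, 0.0823]
tool_rot: [3.141, -0.0, 0.013]
contact_force: [0.2, 0.3, -0.5]
opening: 0.032
grip_force: 0.0
```

Call:
arm_command(moves=[[[0, -0.003, 0], [0, 0, 0], 0.033], [[0, -0.006, 0], [0, 0, 0], 0.034], [[0, -0.006, 0], [0, 0, 0], 0.036], [[0, -0.006, 0], [0, 0, 0], 0.038], [[0, -0.006, 0], [0, 0, 0], 0.038]])

```text
time: 20.3
tool_pos: [0.4811, 0.0056, 0.0821]
tool_rot: [3.141, -0.0, 0.013]
contact_force: [-0.8, -0.1, -0.4]
opening: 0.0378
grip_force: 0.0
```

```bash
python3 fl.py
python3 - <<'E'
from h import *
w=robot.read_camera("wrist")[:,:,::-1]
cv2.imwrite("pics/w4.png",cv2.resize(cv2.convertScaleAbs(w[130:430,120:520],alpha=1.6,beta=15),None,fx=2,fy=2))
print(robot.observe()["time"])
E
```

```text
493 [341.201 192.325] at z.13 [ 0.534 -0.004  0.13 ]
20.35 [0.481 0.006 0.082] [0.343 0.226 0.277]
20.4
```

View pics/w4.png

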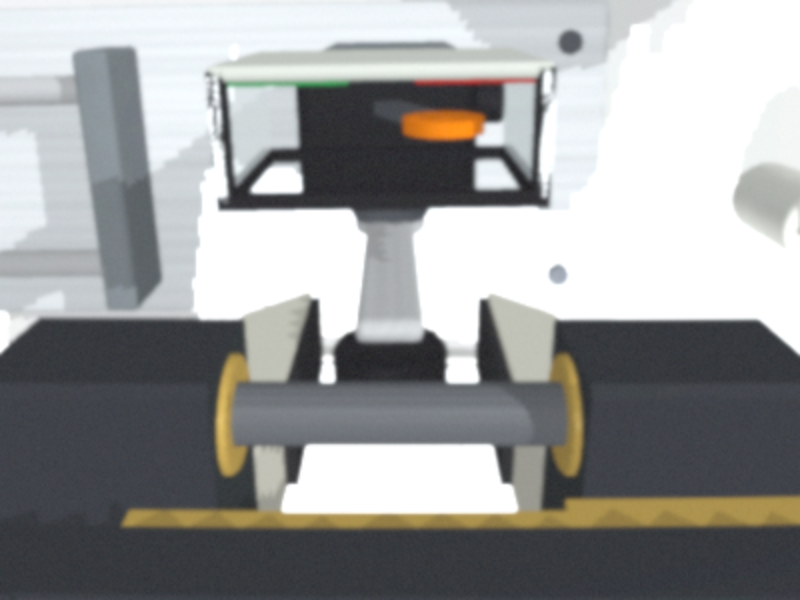

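The picture shows the flag at red (443,125), with the arm upright and free between the fingers: roller at (390,355), fingers at 320 and 480. Now I'll push towards the table.

Call:
arm_command(moves=[[[0, 0, 0], [0, 0, 0], 0.035], [[0, -0.003, 0], [0, 0, 0], 0.032], [[0, -0.007, 0], [0, 0, 0], 0.032], [[0, -0.011, 0], [0, 0, 0], 0.032], [[0, -0.015, 0], [0, 0, 0], 0.032]])

```text
time: 20.9
tool_pos: [0.4808, 0.0211, 0.0821]
tool_rot: [3.141, -0.0, 0.013]
contact_force: [0.7, -0.4, 0.4]
opening: 0.0319
grip_force: 0.2
```

```bash
python3 fl.py
```

```text
471 [380.571 192.206] at z.13 [ 0.534 -0.005  0.13 ]
20.95 [0.481 0.022 0.082] [-0.52   0.868  0.665]
```

Call:
arm_command(moves=[[[0, -0.001, 0], [0, 0, 0], 0.032], [[0, -0.002, 0], [0, 0, 0], 0.032], [[0, -0.003, 0], [0, 0, 0], 0.032], [[0, -0.004, 0], [0, 0, 0], 0.032], [[0, -0.004, 0], [0, 0, 0], 0.032]])

```text
time: 21.45
tool_pos: [0.4808, 0.0248, 0.0821]
tool_rot: [3.142, 0.0, 0.013]
contact_force: [-0.4, -0.3, 0.4]
opening: 0.0318
grip_force: 0.2
```

```bash
python3 fl.py
```

```text
467 [389.698 192.161] at z.13 [ 0.534 -0.005  0.13 ]
21.5 [0.481 0.025 0.082] [-0.475 -0.738  0.447]
```

Call:
arm_command(moves=[[[0, -0.001, 0], [0, 0, 0], 0.032], [[0, -0.002, 0], [0, 0, 0], 0.032], [[0, -0.003, 0.001], [0, 0, 0], 0.032], [[0, -0.004, 0.001], [0, 0, 0], 0.032], [[0, -0.005, 0.002], [0, 0, 0], 0.032]])

```text
time: 22.0
tool_pos: [0.4808, 0.0298, 0.0801]
tool_rot: [3.141, -0.0, 0.013]
contact_force: [0.3, -0.9, 0.5]
opening: 0.0318
grip_force: 0.3
```

```bash
python3 fl.py
```

```text
486 [403.553 193.29 ] at z.13 [ 0.534 -0.006  0.13 ]
22.05 [0.481 0.03  0.08 ] [-0.019 -0.322  0.003]
```

Call:
arm_command(moves=[[[0, -0.001, 0], [0, 0, 0], 0.032], [[0, -0.002, 0], [0, 0, 0], 0.032], [[0, -0.003, 0.001], [0, 0, 0], 0.032], [[0, -0.004, 0.001], [0, 0, 0], 0.032], [[0, -0.005, 0.002], [0, 0, 0], 0.032]])

```text
time: 22.55
tool_pos: [0.4807, 0.0348, 0.0781]
tool_rot: [3.141, -0.0, 0.013]
contact_force: [-0.5, 0.3, 0.7]
opening: 0.0319
grip_force: 0.4
```

```bash
python3 fl.py
```

```text
495 [418.127 194.089] at z.13 [ 0.534 -0.006  0.13 ]
22.6 [0.481 0.035 0.078] [ 0.389 -0.732 -0.413]
```

Call:
arm_command(moves=[[[0, -0.001, 0], [0, 0, 0], 0.032], [[0, -0.002, 0], [0, 0, 0], 0.032], [[0, -0.003, 0.001], [0, 0, 0], 0.032], [[0, -0.004, 0.001], [0, 0, 0], 0.032], [[0, -0.005, 0.002], [0, 0, 0], 0.032]])

```text
time: 23.1
tool_pos: [0.4807, 0.0398, 0.0762]
tool_rot: [3.141, -0.0, 0.013]
contact_force: [-0.4, -1.4, 0.8]
opening: 0.032
grip_force: 0.6
```

```bash
python3 fl.py
```

```text
465 [433.355 195.553] at z.13 [ 0.534 -0.007  0.13 ]
23.15 [0.481 0.04  0.076] [ 0.624 -0.619  0.842]
```

Call:
arm_command(moves=[[[0, -0.001, 0], [0, 0, 0], 0.032], [[0, -0.002, 0], [0, 0, 0], 0.032], [[0, -0.003, 0.001], [0, 0, 0], 0.032], [[0, -0.004, 0.001], [0, 0, 0], 0.032], [[0, -0.004, 0.002], [0, 0, 0], 0.032]])

```text
time: 23.65
tool_pos: [0.4806, 0.0437, 0.0742]
tool_rot: [3.141, -0.0, 0.013]
contact_force: [-0.4, -2.9, 1.9]
opening: 0.032
grip_force: 1.5
```

```bash
python3 fl.py
```

```text
536 [440.909 196.362] at z.13 [ 0.534 -0.005  0.13 ]
23.7 [0.481 0.044 0.074] [-0.1   -3.083  2.801]
```

Call:
arm_command(moves=[[[0, -0.0005, 0], [0, 0, 0], 0.032], [[0, -0.001, 0], [0, 0, 0], 0.032], [[0, -0.0015, 0.001], [0, 0, 0], 0.032], [[0, -0.002, 0.001], [0, 0, 0], 0.032], [[0, -0.002, 0.001], [0, 0, 0], 0.032]])

```text
time: 24.2
tool_pos: [0.4806, 0.046, 0.073]
tool_rot: [-3.141, -0.0, 0.013]
contact_force: [1.0, -2.0, -1.1]
opening: 0.0319
grip_force: 1.2
```

```bash
python3 fl.py
```

```text
548 [437.431 197.942] at z.13 [ 0.534 -0.001  0.13 ]
24.25 [0.481 0.046 0.073] [ 0.479 -2.287  0.067]
```

Call:
arm_command(moves=[[[0, -0.0005, 0], [0, 0, 0], 0.032], [[0, -0.001, 0], [0, 0, 0], 0.032], [[0, -0.0015, 0.001], [0, 0, 0], 0.032], [[0, -0.002, 0.001], [0, 0, 0], 0.032], [[0, -0.002, 0.001], [0, 0, 0], 0.032]])

```text
time: 24.75
tool_pos: [0.4805, 0.0477, 0.0721]
tool_rot: [3.141, -0.0, 0.013]
contact_force: [0.2, -3.7, -0.9]
opening: 0.032
grip_force: 1.6
```

```bash
python3 fl.py
```

```text
553 [440.033 198.485] at z.13 [ 0.533 -0.     0.13 ]
24.8 [0.48  0.048 0.072] [ 0.492 -2.018 -1.378]
```

Call:
arm_command(moves=[[[0, -0.0005, 0], [0, 0, 0], 0.032], [[0, -0.001, 0], [0, 0, 0], 0.032], [[0, -0.0015, 0.001], [0, 0, 0], 0.032], [[0, -0.002, 0.001], [0, 0, 0], 0.032], [[0, -0.002, 0.001], [0, 0, 0], 0.032]])

```text
time: 25.3
tool_pos: [0.4804, 0.0497, 0.0711]
tool_rot: [3.141, -0.0, 0.013]
contact_force: [-0.3, -5.1, 0.2]
opening: 0.032
grip_force: 2.3
```

```bash
python3 fl.py
```

```text
622 [442.944 198.444] at z.13 [0.534 0.001 0.13 ]
25.35 [0.48  0.05  0.071] [ 0.641 -4.648 -0.571]
```

Call:
arm_command(moves=[[[0, -0.0005, 0], [0, 0, 0], 0.032], [[0, -0.001, 0], [0, 0, 0], 0.032], [[0, -0.0015, 0.001], [0, 0, 0], 0.032], [[0, -0.0015, 0.001], [0, 0, 0], 0.032], [[0, -0.0015, 0.001], [0, 0, 0], 0.032]])

```text
time: 25.85
tool_pos: [0.4805, 0.0512, 0.0703]
tool_rot: [3.141, -0.0, 0.013]
contact_force: [-0.2, -5.2, 1.0]
opening: 0.0322
grip_force: 2.5
```

```bash
python3 fl.py
```

```text
580 [445.755 199.764] at z.13 [0.533 0.001 0.13 ]
25.9 [0.48  0.051 0.07 ] [-0.948 -5.088  0.605]
```

Call:
arm_command(moves=[[[0, -0.0005, 0], [0, 0, 0], 0.032], [[0, -0.001, 0], [0, 0, 0], 0.032], [[0, -0.0015, 0.001], [0, 0, 0], 0.032], [[0, -0.0015, 0.001], [0, 0, 0], 0.032], [[0, -0.0015, 0.001], [0, 0, 0], 0.032]])

```text
time: 26.4
tool_pos: [0.4803, 0.0531, 0.069]
tool_rot: [-3.141, 0.0, 0.013]
contact_force: [-0.8, -2.3, -0.4]
opening: 0.0318
grip_force: 0.9
```

```bash
python3 fl.py
```

```text
639 [411.894 198.917] at z.13 [0.534 0.017 0.13 ]
26.45 [0.48  0.053 0.069] [ 0.344 -2.214  0.091]
```

The force dropped from 5 N to 2.3 N and the flag tip jumped to y = +0.017, the green side, so it has clicked back. I'll ease the arm upright.

Call:
arm_command(moves=[[[0, 0.002, -0.001], [0, 0, 0], 0.032], [[0, 0.006, -0.003], [0, 0, 0], 0.032], [[0, 0.011, -0.005], [0, 0, 0], 0.032], [[0, 0.016, -0.007], [0, 0, 0], 0.032], [[0, 0.021, -0.009], [0, 0, 0], 0.032]])

```text
time: 26.95
tool_pos: [0.4806, 0.0313, 0.0783]
tool_rot: [-3.142, -0.0, 0.013]
contact_force: [-0.3, -0.5, -0.5]
opening: 0.0319
grip_force: 0.3
```

Call:
arm_command(moves=[[[0, 0.004, -0.001], [0, 0, 0], 0.032], [[0, 0.008, -0.002], [0, 0, 0], 0.032], [[0, 0.012, -0.003], [0, 0, 0], 0.032], [[0, 0.016, -0.004], [0, 0, 0], 0.032], [[0, 0.02, -0.004], [0, 0, 0], 0.032]])

```text
time: 27.45
tool_pos: [0.481, 0.0115, 0.0822]
tool_rot: [3.142, -0.0, 0.013]
contact_force: [0.2, 0.1, -0.0]
opening: 0.032
grip_force: 0.0
```

Call:
arm_command(moves=[[[0, 0.003, 0], [0, 0, 0], 0.032], [[0, 0.006, 0], [0, 0, 0], 0.034], [[0, 0.006, 0], [0, 0, 0], 0.036], [[0, 0.006, 0], [0, 0, 0], 0.038], [[0, 0.006, 0], [0, 0, 0], 0.04]])

```text
time: 27.95
tool_pos: [0.481, 0.0059, 0.0821]
tool_rot: [3.142, 0.0, 0.013]
contact_force: [-0.5, -0.3, -0.1]
opening: 0.0397
grip_force: 0.0
```

```bash
python3 fl.py
python3 - <<'E'
from h import *
w=robot.read_camera("wrist")[:,:,::-1]
cv2.imwrite("pics/w5.png",cv2.resize(cv2.convertScaleAbs(w[130:430,120:520],alpha=1.6,beta=15),None,fx=2,fy=2))
E
```

```text
492 [282.858 193.183] at z.13 [0.534 0.02  0.13 ]
28.0 [0.481 0.006 0.082] [-0.412 -0.208 -0.256]
```

View pics/w5.png

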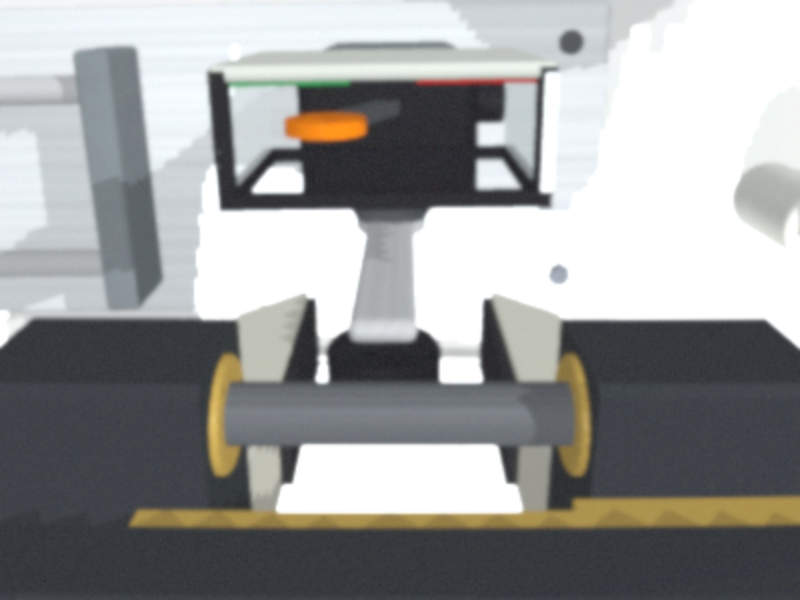

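The flag is at green (327,126). The arm stands upright at (383,355) and clear of both fingers, which are at 315 and 485. Handing in.

```bash
python3 -c "
from cell import robot
print(robot.hand_in())"
```

```text
the job is handed in; nothing more can be done
None
```

I handed in the job at about 28 s: the switch was clicked to red, eased upright and let go, then clicked back to green and left upright and untouched, but the hand-in gave no verdict. The doubt is an early aborted push, when the roller jammed under a fingertip (about 55 N wrist force) as I backed off, because the fingers sat about 40 mm higher than the reported tool point; I can't rule out that the arm swung faster than 3 rad/s then.

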